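# Charge the deburring tumbler through its spring flap

## Robot

A 7-joint arm with a two-finger parallel gripper is mounted at the origin on a cart in front of the work surface, level with it; the furniture and walls round the work are solid. World frame = base frame: x ahead of the robot, y to its left, z up, the work surface at z = 0. Lengths are in mm, angles in rad, forces in N, time in s.
With the tool pointing down it reaches from about 425 to 875 mm from the base axis. Payload 9.9 kg.
Tool frame: the origin (TCP) lies at the very end of the fingers, on their centre line; the grasp point (between the pads) lies 19 mm behind it; x points along the fingers, y is the direction in which the jaws open and shut, and the axes are right-handed (so a half turn about x gives the same grasp; the last joint's range is limited). The gripper opens to 85 mm and grips with 20 to 120 N. Pads are 22 mm wide; open, the fingers measure 114 mm over their backs; the gripper's body (76 mm by 85 mm) begins 54 mm behind the grasp point. The pads swing forward as they close: fully open they stand 13 mm farther back than shut.
Start: joints at [-1.258, 0.576, 0.025, 1.437, -0.015, 1.129, -0.057], TCP at [260.86, 622.56, 231.289] pointing down, gripper open.
Joint ranges: [-2.76, 2.76], [-0.34, 2.15], [-1.52, 1.57], [0.19, 2.46], [-1.09, 4.23], [0.17, 1.99], [-2.82, 2.82]. Speed limits (rad/s): [2.22, 2.22, 3.01, 3.01, 3.14, 3.14, 3.14].

## Interface

Orientations are given as a 3x3 rotation matrix whose columns are the frame's x, y, z axes.
In Python, from station import bot gives the robot as it stands. The module is installed in compiled form; this text tells all that it offers.
- The arm moves only by the tool play_rows, never from a script. Its argument "motion" is a list of rows, each a list of 7 numbers: the opening, from -1 (shut) to 1 (fully open), then the shift along the tool's x, y, z in m, then the turn, a rotation vector about the tool's x, y, z in degrees. A call has 1 to 10 rows; each row shifts and turns the commanded pose from where the row before left it, along the tool's axes as they then stand; what a row does not reach is not made up. A row lasts 1/8 s, in which the tool goes at most 62.5 mm and 10.7 degrees, less where a joint would pass 70% of its speed; a pose out of reach is approached as far as the arm can. A call is refused whole if a number of a shift passes 0.0625 or a number of a turn 10.7, either way. A call with a gripper value outside its range is refused whole. The fingers move at their own pace and stop on an object; "squeeze" is the grip in N (left out, the last holds). Time passes only in rows, so rows that do not move let the fingers close. It gives the time, the measured TCP pose, the force and the opening at its end, in the units of the state.
- bot.observe(): the state, without advancing time (a new reading comes with each control period).
- bot.get_image(name): name is "scene" or "top" or "wrist"; returns a dict with "pixels" (480x640x3 uint8, blue, green, red), "z_map" (480x640 float32, mm along the optical axis (not along the pixel's ray), 0 where there is no reading), "fovy" (degrees; the focal length in pixels is half the picture's height over the tangent of half this angle, whatever the lens; pixels are square), "cx", "cy" (the principal point, pixels), "xyz" and "attitude" of the camera in the world. Camera axes: x right, y up, looking along -z (the intrinsics and any distortion apply to the point x, -y, -z); pixel columns grow to the right and rows downward; lengths in mm; the calibration is good to about 2 mm. A picture is of the moment at which its call begins.
- bot.finish_job(): hands the job in, once; it reports no verdict.
The state is a dict: "time_s": time; "joints": joint angles; "joint_velocities": joint speeds; "joint_efforts": joint torques, N m; "position": TCP position; "orientation": TCP orientation; "contact_force": force on the tool from outside, world axes, zero at the start; "torque": the same for the moment, N m; "finger_gap": opening from 0.0 (shut) to 1.0 (fully open).
Only numpy, scipy, OpenCV 4.12 (cv2) and the standard library are available. Lean on these libraries where they do the work, as an engineer would, in place of code of your own. Each camera call takes 0.05 s, during which the arm holds its last target. There are 200 camera calls.

## Task

Load the tumbler: pick up the scoop of brass slugs, push the tumbler's spring flap open with the scoop's nose and, holding it open with the scoop, pour all six slugs into the tub without spilling any. Then draw the scoop out so that the flap springs shut, and stand the empty scoop upright on the bench. Leave the other things on the bench where they are.

Things in the scene. Friction and masses are not known exactly. Their poses are not given: they have to be found in the camera images.
- tumbler: A vibratory deburring tumbler, fixed: dark motor base, short springs, grey tub 190 mm long (its x) and 160 mm wide (its y). Its origin is on the bench under its middle, z up; its level x axis is the direction in which parts are poured in. Cover 148 mm and inner floor of the tub 64 mm above the bench. On the cover stands a low throat with a sloping rectangular mouth.
- mouth_hinge (a point): Middle of the flap's hinge line, on the -x edge of the tumbler's mouth (tumbler frame: -80, 0, 164 mm); axes as the tumbler's. Mouth inside: 94 mm wide (y), 106 mm long, from here to x = +22 mm in the tumbler frame, rim rising 15 degrees to 192 mm above the bench at the far end, walls 4 mm. Nothing at the hinge stands higher than 166 mm.
- flap (a joint): Steel flap that closes the mouth: a plate 100 mm long from its hinge and 88 mm wide, in line with the sloping mouth at 0. Pressed, it swings down into the tub (rad, up to 1.25); a spring shuts it again: 0.26 N m at the hinge when shut, growing by 0.12 N m per rad (4 to 6 N at 60 mm from the hinge). All six slugs lying on it hardly open it.
- scoop_grip (a point): The scoop: an open sheet-steel pan on the bench, x axis to its nose, z up, 0.18 to 0.29 kg empty. This point: grip centre, 24 mm above its underside, midway between the two upright side walls (64 mm apart outside, along its y; 3 mm thick, 46 mm high). Flat floor from 48 mm behind to 42 mm ahead of this point. A wooden knob sticks out behind, to 91 mm from here.
- scoop_nose (a point): Underside of the scoop's open nose, mid-width: 78 mm ahead of the grip centre and 17 mm above the pan's underside. The ramp from the flat floor up to the nose, 40 mm long, rises 25 degrees and keeps the slugs in; the side walls taper to 10 mm here, the nose is 64 mm wide. Axes as the scoop's.
- slug_1_mid (a point): Centre of brass slug 1 of six alike: a sawn round bar end, 20 mm thick, 24 mm long, about 50 g, smooth (friction about 0.3); they lie or stand loose in the scoop. On the ramp they slide out once the scoop's nose is dipped some 50 to 60 degrees.
- slug_2_mid (a point): Centre of brass slug 2 of six alike: a sawn round bar end, 20 mm thick, 24 mm long, about 50 g, smooth (friction about 0.3); they lie or stand loose in the scoop. On the ramp they slide out once the scoop's nose is dipped some 50 to 60 degrees.
- slug_3_mid (a point): Centre of brass slug 3 of six alike: a sawn round bar end, 20 mm thick, 24 mm long, about 50 g, smooth (friction about 0.3); they lie or stand loose in the scoop. On the ramp they slide out once the scoop's nose is dipped some 50 to 60 degrees.
- slug_4_mid (a point): Centre of brass slug 4 of six alike: a sawn round bar end, 20 mm thick, 24 mm long, about 50 g, smooth (friction about 0.3); they lie or stand loose in the scoop. On the ramp they slide out once the scoop's nose is dipped some 50 to 60 degrees.
- slug_5_mid (a point): Centre of brass slug 5 of six alike: a sawn round bar end, 20 mm thick, 24 mm long, about 50 g, smooth (friction about 0.3); they lie or stand loose in the scoop. On the ramp they slide out once the scoop's nose is dipped some 50 to 60 degrees.
- slug_6_mid (a point): Centre of brass slug 6 of six alike: a sawn round bar end, 20 mm thick, 24 mm long, about 50 g, smooth (friction about 0.3); they lie or stand loose in the scoop. On the ramp they slide out once the scoop's nose is dipped some 50 to 60 degrees.
- mug: Bystander: the white mug, 82 mm wide, 94 mm tall, handle on one side; origin under its middle. Not part of the job.
- oil_bottle: Bystander: a small oil bottle, 45 mm thick, 120 mm tall; origin under its middle. Not part of the job.
- tape_roll: Bystander: a roll of masking tape lying flat, 91 mm across, 24 mm high; origin under its middle. Not part of the job.
- sand_block: Bystander: a dark sanding block, 61 x 101 x 32 mm; origin under its middle. Not part of the job.
- brush: Bystander: a bench brush with a wooden handle, 221 mm long, lying flat, 24 mm high; origin under its middle. Not part of the job.
- wood_block: Bystander: a block of handle wood, 45 x 140 x 35 mm; origin under its middle. Not part of the job.

How it is judged:
By the outcome, as a careful person would: the job done as asked, in the order asked, and still so for the second after the job is handed in, with the robot touching nothing.
It also fails if it takes over 54 s, if anything falls off the work surface, if the arm or the gripper's body presses on something with over 40 N, if the wrist force passes 120 N, or if a joint passes its speed limit or range.

## Working session

There is one attempt and no reset: what is moved stays moved. The work goes in short steps, Python scripts to look and compute and a tool call to move; the robot and the scene stay as the last step left them, time stands still between calls to the robot, and variables do not carry over. Pictures are saved under pics/ and viewed, about 8 in all and at most 12, crops included, and the job is handed in when it is done.

Besides the shell and the picture viewer there is one more tool, called as name(argument=value, ...), one argument or row to a line, values as JSON. play_rows: Moves the arm, as the interface text tells. Its arguments: {"type":"object","properties":{"motion":{"type":"array"},"squeeze":{"type":"number"}},"required":["motion"]}

```bash
mkdir -p pics; cat > h.py <<'E'
import numpy as np, cv2
from station import bot
def grab(n):
    im=bot.get_image(n); np.savez(f'{n}.npz',**{k:np.asarray(v) for k,v in im.items()}); return im
def cloud(im):
    h,w=im['z_map'].shape; f=h/2/np.tan(np.radians(im['fovy'])/2)
    u,v=np.meshgrid(np.arange(w),np.arange(h)); z=im['z_map']
    p=np.stack([(u-im['cx'])/f*z,-(v-im['cy'])/f*z,-z],-1)
    return p@np.asarray(im['attitude']).T+np.asarray(im['xyz'])
E
python3 - <<'E'
from h import *
s=bot.observe(); print(s)
for n in ['scene','top']:
    im=grab(n); cv2.imwrite(f'pics/{n}0.png',im['pixels']); print(n,im['fovy'],im['cx'],im['cy'],im['xyz'],np.round(im['attitude'],3).tolist(),[k for k in im])
E
```

```text
{'time_s': 0.0, 'joints': array([-1.25778043,  0.57651853,  0.02481896,  1.43791292, -0.01501245,
        1.12903025, -0.05650131]), 'joint_velocities': array([-0.00148467, -0.00142322,  0.00092996, -0.00020264,  0.00131172,
       -0.00160157, -0.0002358 ]), 'joint_efforts': array([-2.84361216e-03, -7.65755439e+01,  2.24946432e+00, -2.85977340e+01,
        1.52136292e-02,  1.25380847e-02, -2.75604094e-05]), 'position': array([260.67407464, 622.12811767, 230.44950405]), 'orientation': array([[-5.92693149e-04,  3.86438420e-01,  9.22315020e-01],
       [-1.57745947e-03,  9.22313673e-01, -3.86438869e-01],
       [-9.99998580e-01, -1.68395424e-03,  6.29419503e-05]]), 'contact_force': array([-0.44252758, -0.00719684, -0.04949463]), 'torque': array([ 0.02306497,  0.01813018, -0.0317852 ]), 'finger_gap': 0.9998977653863581}
scene 57.592875655397734 320.82204729685236 230.62773058967568 [ 235.923827   -400.40301574  735.49760822] [[0.886, 0.316, -0.341], [-0.465, 0.594, -0.657], [-0.005, 0.74, 0.673]] ['pixels', 'z_map', 'fovy', 'cx', 'cy', 'xyz', 'attitude']
top 49.983095982611424 321.83294667250954 248.1666691571891 [ 392.98544268  220.59846319 1222.81819233] [[0.018, 0.988, -0.15], [-1.0, 0.019, 0.004], [0.007, 0.15, 0.989]] ['pixels', 'z_map', 'fovy', 'cx', 'cy', 'xyz', 'attitude']
```

View pics/top0.png

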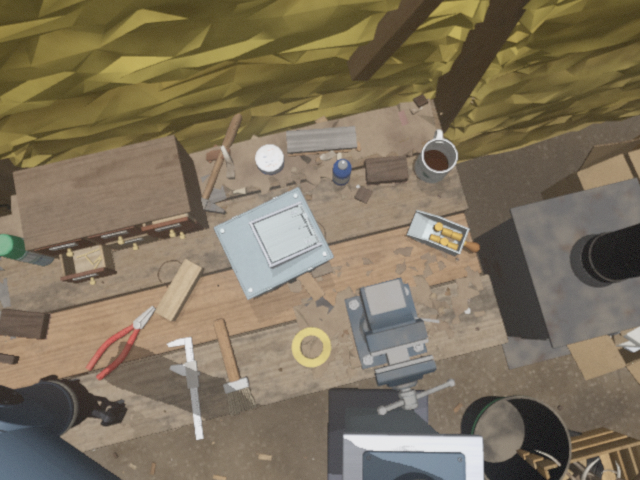

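View pics/scene0.png

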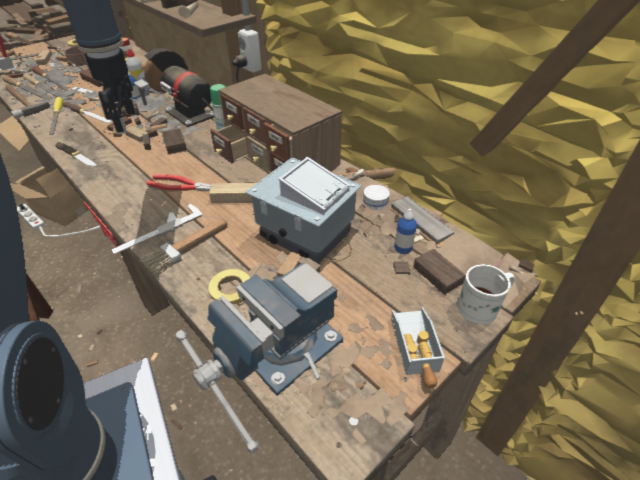

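The top view shows the scoop at about (438,232) with its nose to the left and its knob at (472,245). The tumbler is at (274,242) with its mouth around (285,233), and the vice stands near (390,320). The scene view agrees.

```bash
python3 - <<'E'
from h import *
for n in ['top','scene']:
    im=dict(np.load(n+'.npz')); P=cloud(im); hsv=cv2.cvtColor(im['pixels'],cv2.COLOR_BGR2HSV)
    def reg(m): return P[m&(im['z_map']>0)]
    # tumbler area: box in world
    c=(P[...,0]>330)&(P[...,0]<640)&(P[...,1]>150)&(P[...,1]<480)
    m=c&(P[...,2]>142)&(P[...,2]<215)
    m=m.astype(np.uint8); k,l,st,ce=cv2.connectedComponentsWithStats(m)
    i=1+np.argmax(st[1:,4]); q=P[l==i]
    r=cv2.minAreaRect(q[:,:2].astype(np.float32)); print(n,'tumbler',r,len(q))
    cov=q[(q[:,2]<152)]; r=cv2.minAreaRect(cov[:,:2].astype(np.float32)); print(' cover',r,np.median(cov[:,2]))
    th=q[q[:,2]>158]; r=cv2.minAreaRect(th[:,:2].astype(np.float32)); print(' throat',r)
    A=np.c_[th[:,:2],np.ones(len(th))]; co=np.linalg.lstsq(A,th[:,2],rcond=None)[0]; print(' slope',co,np.degrees(np.arctan(np.hypot(*co[:2]))),'dir',np.degrees(np.arctan2(co[1],co[0])), th[:,2].max())
    # scoop
    c=(P[...,0]>380)&(P[...,0]<580)&(P[...,1]>-120)&(P[...,1]<110)&(P[...,2]>6)&(P[...,2]<70)
    k,l,st,ce=cv2.connectedComponentsWithStats(c.astype(np.uint8))
    for i in range(1,k):
        if st[i,4]>60:
            q=P[l==i]; print(' comp',st[i],q.mean(0).round(),q.min(0).round(),q.max(0).round(),cv2.minAreaRect(q[:,:2].astype(np.float32)))
    hi=P[c&(P[...,2]>38)&(P[...,2]<52)]; print(len(hi)); print(' rim',cv2.minAreaRect(hi[:,:2].astype(np.float32)))
    gold=c&(hsv[...,0]>12)&(hsv[...,0]<32)&(hsv[...,1]>120)&(hsv[...,2]>120)
    q=P[gold]; print(' gold',q.mean(0),q.min(0),q.max(0))
im=dict(np.load('top.npz'))['pixels']; cv2.imwrite('pics/c.png',np.hstack([cv2.resize(im[195:275,390:490],(400,320),interpolation=2)]))
E
```

```text
top tumbler ((566.9363403320312, 320.70538330078125), (172.97482299804688, 202.15623474121094), 27.31852149963379) 6919
 cover ((566.9363403320312, 320.70538330078125), (172.97482299804688, 202.15623474121094), 27.31852149963379) 147.82516590071532
 throat ((581.0438232421875, 293.296875), (104.18051147460938, 117.49775695800781), 27.653459548950195)
 slope [-1.09789300e-01  2.34881016e-01  1.73120957e+02] 14.535223160257555 dir 115.05257052806358 200.2723325171528
 comp [440 247  22  10 110] [573. -87.  33.] [ 565. -106.    6.] [580. -65.  51.] ((572.389404296875, -85.03984832763672), (40.88652801513672, 14.790189743041992), 89.43476867675781)
 comp [ 403  253   51   82 1116] [464. -31.  12.] [380. -94.   6.] [571.  24.  44.] ((472.2794189453125, -31.162071228027344), (195.5479278564453, 104.63457489013672), 6.580801486968994)
82
 rim ((457.9031982421875, -25.803390502929688), (105.33999633789062, 285.49005126953125), 48.05834197998047)<stdin>:22: RuntimeWarning: Mean of empty slice.
  ret = um.true_divide(
Traceback (most recent call last):
ValueError: zero-size array to reduction operation minimum which has no identity
```

```bash
python3 - <<'E'
from h import *
for n in ['top','scene']:
    im=dict(np.load(n+'.npz')); P=cloud(im); hsv=cv2.cvtColor(im['pixels'],cv2.COLOR_BGR2HSV)
    c0=np.array([582,0]) if 0 else P[[232],[438]][0,:2] if n=='top' else c0
    print(n,c0)
    d=np.hypot(P[...,0]-c0[0],P[...,1]-c0[1])<85
    hi=d&(P[...,2]>36)&(P[...,2]<54); q=P[hi]
    r=cv2.minAreaRect(q[:,:2].astype(np.float32)); print(' rim',len(q),r, cv2.boxPoints(r).round().tolist())
    gold=d&(hsv[...,0]>12)&(hsv[...,0]<32)&(hsv[...,1]>130)&(hsv[...,2]>140)&(P[...,2]>8)&(P[...,2]<40)
    print(' gold',gold.sum(),P[gold].mean(0),P[gold].min(0),P[gold].max(0))
    knob=(np.hypot(P[...,0]-c0[0],P[...,1]-c0[1])<125)&(hsv[...,0]<14)&(hsv[...,1]>120)&(P[...,2]>10)&(P[...,2]<50)&(P[...,1]<c0[1]-30)
    print(' knob',knob.sum(),P[knob].mean(0),P[knob].min(0),P[knob].max(0))
    y,x=np.where(hi); 
    if n=='top': 
        for a in (150,160): pass
        o=cv2.resize(im['pixels'][190:270,395:495],(800,640),interpolation=cv2.INTER_CUBIC)
        m=cv2.resize(hi[190:270,395:495].astype(np.uint8),(800,640),interpolation=0); o[m>0,2]=255; 
        cv2.imwrite('pics/scoop.png',o[:600])
E
```

```text
top [623.39260859 -63.9095287 ]
 rim 297 ((609.7003784179688, -74.14373016357422), (140.61642456054688, 65.97984313964844), 68.23993682861328) [[553.0, -127.0], [614.0, -152.0], [666.0, -21.0], [605.0, 3.0]]
 gold 2 [ 604.80712645 -105.21074689   22.19272123] [ 603.63894928 -106.38929284   22.12863585] [ 605.97530361 -104.03220094   22.25680661]
 knob 2 [ 585.57964594 -139.04667968   34.40440864] [ 578.0907375  -145.58549018   32.78243958] [ 593.06855437 -132.50786919   36.0263777 ]
scene [623.39260859 -63.9095287 ]
 rim 483 ((607.2000122070312, -79.55355834960938), (128.46282958984375, 65.57624053955078), 68.44193267822266) [[553.0, -127.0], [614.0, -151.0], [661.0, -32.0], [600.0, -8.0]]
 gold 347 [606.62354865 -83.75849407  24.9400019 ] [ 578.69354024 -141.2541308    14.84270391] [638.33511274 -44.35743535  39.56520547]
 knob 124 [ 581.10419119 -140.58567742   35.71471958] [ 570.9374567  -154.42910755   28.94191116] [ 593.64283269 -124.07336577   40.87421522]
```

View pics/scoop.png

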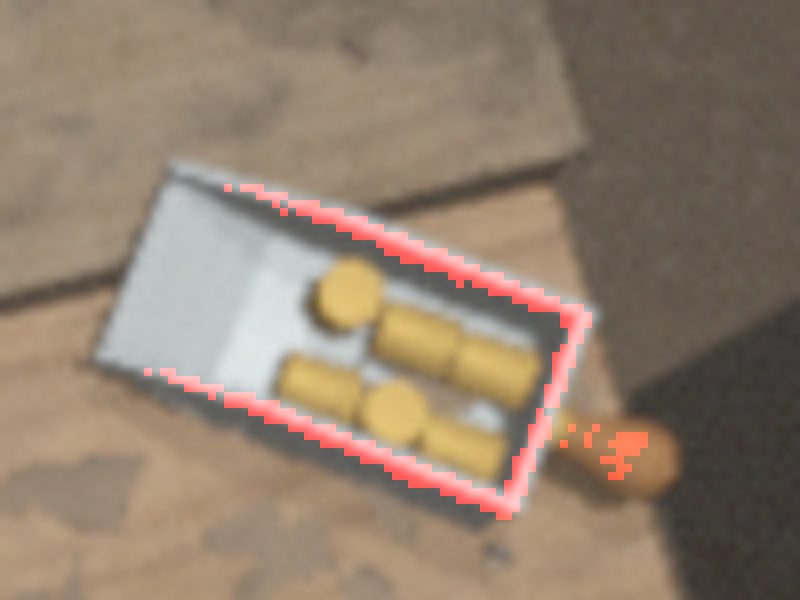

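The scoop's back corners are at (553,-127) and (614,-151) with its heading at 68.3°, so the grip centre is about (602,-93). The tumbler is at (567,321) with x heading 117.4°. I'll grip with the tool tilted 28° backwards, so the gripper stays clear of the mouth while pouring.

```bash
cat >> h.py <<'E'
from scipy.spatial.transform import Rotation as Ro
def scoopR(az,dip=0,al=28):
    """tool orientation for a scoop heading az, nose dipped dip, tool leaning al back (deg)"""
    a=np.radians(az); u=np.array([np.cos(a),np.sin(a),0]); z=np.array([0,0,1.])
    y=np.cross(u,z); R0=np.column_stack([-z,y,-u])
    return R0@Ro.from_euler('y',al-dip,degrees=True).as_matrix()
class Pl:
    def __init__(s,p=None,R=None):
        o=bot.observe(); s.p=o['position'] if p is None else np.array(p); s.R=o['orientation'] if R is None else R; s.rows=[]
    def to(s,p,R,n,g=1):
        p0=s.p.copy(); R0=s.R.copy(); w=Ro.from_matrix(R0.T@R).as_rotvec()
        for i in range(1,n+1):
            pi=p0+(np.array(p)-p0)*i/n; Ri=R0@Ro.from_rotvec(w*i/n).as_matrix()
            d=np.round(s.R.T@(pi-s.p)/1000,3); t=np.round(Ro.from_matrix(s.R.T@Ri).as_rotvec(degrees=True),1)
            s.p=s.p+s.R@d*1000; s.R=s.R@Ro.from_rotvec(t,degrees=True).as_matrix(); s.rows.append([g]+d.tolist()+t.tolist())
        return s
    def show(s):
        for i in range(0,len(s.rows),10): print(str(s.rows[i:i+10]).replace('-0.0,','0,').replace('-0.0]','0]').replace('0.0,','0,').replace(' ',''))
SC=np.array([602,-93.,0]); SA=68.3
def scoop_tcp(pos,az,dip=0,al=28,off=(-3,0,9)):
    """TCP for the scoop's underside point below grip centre at pos; off = TCP in scoop frame"""
    Rs=Ro.from_euler('zy',[az,dip],degrees=True) if 0 else Ro.from_euler('ZY',[az,dip],degrees=True)
    return np.array(pos)+Rs.apply(off)
E
python3 - <<'E'
from h import *
R=scoopR(SA); T=scoop_tcp(SC,SA); pre=T-120*R[:,0]; print(T,pre,R.round(3).tolist())
P=Pl(); P.to(P.p+[20,-60,80],P.R,3); P.to([pre[0],pre[1],260],R,21); P.to(pre,R,6); P.show(); print(P.p,P.R.round(3).tolist())
E
```

```text
[600.89075973 -95.78739771   9.        ] [ 580.06048917 -148.13155616  114.95371114] [[0.174, 0.929, -0.326], [0.436, -0.37, -0.82], [-0.883, 0.0, -0.469]]
[[1,-0.027,-0.016,0.014,0,0,0.0],[1,-0.026,-0.016,0.014,0,0,0.0],[1,-0.027,-0.016,0.014,0,0,0.0],[1,0.002,-0.026,0.026,4.1,1.1,1.0],[1,0.002,-0.023,0.028,4.2,1.0,1.1],[1,0,-0.022,0.03,4.1,1.1,1.0],[1,0,-0.02,0.031,4.2,1.0,1.1],[1,-0.001,-0.017,0.033,4.1,1.1,1.0],[1,-0.002,-0.014,0.033,4.2,1.0,1.0],[1,-0.003,-0.013,0.035,4.1,1.1,1.1]]
[[1,-0.004,-0.009,0.035,4.2,1.0,1.0],[1,-0.005,-0.007,0.036,4.1,1.1,1.0],[1,-0.005,-0.005,0.036,4.1,1.1,1.1],[1,-0.007,-0.001,0.036,4.2,1.0,1.0],[1,-0.007,0.001,0.036,4.1,1.1,1.0],[1,-0.007,0.004,0.036,4.2,1.0,1.1],[1,-0.008,0.007,0.035,4.1,1.1,1.0],[1,-0.009,0.009,0.035,4.2,1.0,1.1],[1,-0.009,0.012,0.033,4.1,1.1,1.0],[1,-0.009,0.014,0.033,4.1,1.0,1.0]]
[[1,-0.01,0.017,0.031,4.2,1.1,1.1],[1,-0.009,0.019,0.03,4.1,1.0,1.0],[1,-0.01,0.022,0.028,4.2,1.1,1.0],[1,-0.011,0.024,0.026,4.1,1.1,1.1],[1,0.021,0,0.011,0,0,0],[1,0.022,0,0.012,0,0,0],[1,0.021,0,0.011,0,0,0],[1,0.022,0,0.011,0,0,0],[1,0.021,0,0.012,0,0,0],[1,0.021,0,0.011,0,0,0]]
[ 580.38991606 -148.32600205  115.38945811] [[0.174, 0.929, -0.326], [0.437, -0.37, -0.82], [-0.883, 0.001, -0.47]]
```

play_rows(
  motion=[
    [1,-0.027,-0.016,0.014,0,0,0],
    [1,-0.026,-0.016,0.014,0,0,0],
    [1,-0.027,-0.016,0.014,0,0,0],
    [1,0.002,-0.026,0.026,4.1,1.1,1.0],
    [1,0.002,-0.023,0.028,4.2,1.0,1.1],
    [1,0,-0.022,0.03,4.1,1.1,1.0],
    [1,0,-0.02,0.031,4.2,1.0,1.1],
    [1,-0.001,-0.017,0.033,4.1,1.1,1.0],
    [1,-0.002,-0.014,0.033,4.2,1.0,1.0],
    [1,-0.003,-0.013,0.035,4.1,1.1,1.1],
  ],
)

```text
time_s: 1.35
position: [380.9, 323.9, 293.4]
orientation: [[-0.025, 0.789, 0.614], [0.177, 0.608, -0.774], [-0.984, 0.089, -0.155]]
contact_force: [0.3, 0.2, -0.6]
finger_gap: 0.999
```

play_rows(
  motion=[
    [1,-0.004,-0.009,0.035,4.2,1.0,1.0],
    [1,-0.005,-0.007,0.036,4.1,1.1,1.0],
    [1,-0.005,-0.005,0.036,4.1,1.1,1.1],
    [1,-0.007,-0.001,0.036,4.2,1.0,1.0],
    [1,-0.007,0.001,0.036,4.1,1.1,1.0],
    [1,-0.007,0.004,0.036,4.2,1.0,1.1],
    [1,-0.008,0.007,0.035,4.1,1.1,1.0],
    [1,-0.009,0.009,0.035,4.2,1.0,1.1],
    [1,-0.009,0.012,0.033,4.1,1.1,1.0],
    [1,-0.009,0.014,0.033,4.1,1.0,1.0],
  ],
)

```text
time_s: 2.6
position: [523.3, -13.7, 269.4]
orientation: [[0.09, 0.994, -0.057], [0.39, -0.088, -0.917], [-0.917, 0.06, -0.395]]
contact_force: [1.7, 0.7, -0.2]
finger_gap: 1.002
```

play_rows(
  motion=[
    [1,-0.01,0.017,0.031,4.2,1.1,1.1],
    [1,-0.009,0.019,0.03,4.1,1.0,1.0],
    [1,-0.01,0.022,0.028,4.2,1.1,1.0],
    [1,-0.011,0.024,0.026,4.1,1.1,1.1],
    [1,0.021,0,0.011,0,0,0],
    [1,0.022,0,0.012,0,0,0],
    [1,0.021,0,0.011,0,0,0],
    [1,0.022,0,0.011,0,0,0],
    [1,0.021,0,0.012,0,0,0],
    [1,0.021,0,0.011,0,0,0],
  ],
)

```text
time_s: 3.85
position: [580.4, -147.7, 114.1]
orientation: [[0.174, 0.929, -0.326], [0.438, -0.37, -0.82], [-0.882, 0.0, -0.471]]
contact_force: [0.7, 0.2, -0.3]
finger_gap: 1.003
```

```bash
python3 - <<'E'
from h import *
o=bot.observe(); print(o['time_s'],o['position'],o['joints'].round(2))
im=grab('wrist'); cv2.imwrite('pics/w1.png',im['pixels']); P=cloud(im)
d=np.hypot(P[...,0]-602,P[...,1]+93)<85
q=P[d&(P[...,2]>40)&(P[...,2]<52)]; print(len(q),cv2.boxPoints(cv2.minAreaRect(q[:,:2].astype(np.float32))).round(1).tolist(),np.percentile(q[:,2],[5,50,95]))
R=scoopR(SA); T=scoop_tcp(SC,SA); Q=Pl(); Q.to(T,R,6); Q.show()
E
```

```text
3.85 [ 580.42479863 -147.71074108  114.12961089] [ 0.2   0.69  0.41  1.82 -0.92  1.01  0.81]
2094 [[550.9000244140625, -135.3000030517578], [611.2999877929688, -159.0], [659.2999877929688, -36.79999923706055], [599.0, -13.100000381469727]] [41.18176886 47.20184968 48.4866046 ]
[[1,0.019,0,0,0,0,0.0],[1,0.02,0.001,0,0,0,0.1],[1,0.019,0,0,0,-0.1,0],[1,0.02,0,-0.001,0,0,0.0],[1,0.019,0,0,-0.1,0,0.1],[1,0.019,0,0,0,0,0]]
```

View pics/w1.png

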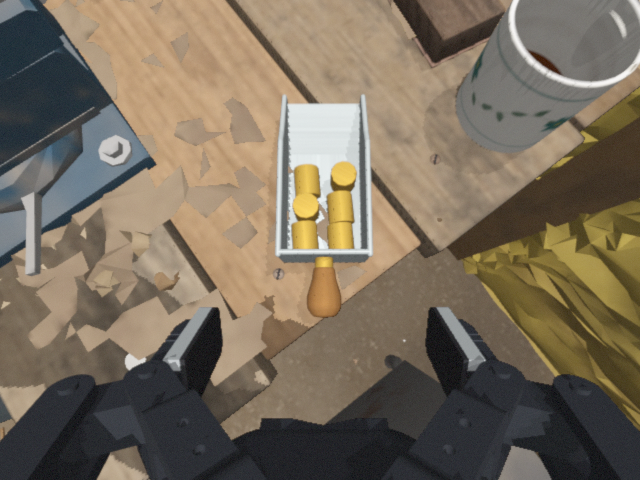

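The wrist view shows the scoop centred between the fingers: walls at columns 280 and 368, finger pads at 205 and 455, all six slugs inside, knob at (323,290). One quick check of the along-axis position, then I go in.

```bash
python3 - <<'E'
from h import *
im=dict(np.load('wrist.npz')); P=cloud(im); u=np.array([.370,.929]); n=np.array([.929,-.370])
D=P[...,:2]-SC[:2]; a=D@u; b=D@n
for lo,hi in((18,36),(-36,-18),(-36,36)):
    m=(b>lo)&(b<hi)&(abs(a)<90)&(P[...,2]>42)&(P[...,2]<52); q=a[m&((abs(b)>15))]; print(lo,np.percentile(q,[0.5,2,50,98]).round(1),np.percentile(b[m],[2,98]).round(1))
# heading from right wall top
for s in (1,-1):
    m=(s*b>24)&(s*b<38)&(a>-40)&(a<35)&(P[...,2]>43)&(P[...,2]<52); c=np.polyfit(a[m],b[m],1); print('wall',s,c,np.degrees(np.arctan(c[0])))
E
```

```text
18 [-25.2 -24.   10.5  61.9] [19.8 32.5]
-36 [-25.1 -24.   11.1  62.1] [-31.9 -20. ]
-36 [-25.2 -24.    9.1  61.9] [-31.8  32.3]
wall 1 [1.97348538e-02 3.02655309e+01] 1.1305770714048853
wall -1 [-2.05496595e-02 -2.96941865e+01] -1.1772430662243816
```

play_rows(
  motion=[
    [1,0.019,0,0,0,0,0],
    [1,0.02,0,0,0,0,0],
    [1,0.019,0,0,0,0,0],
  ],
)

```text
time_s: 4.28
position: [591.2, -121.2, 63.2]
orientation: [[0.175, 0.929, -0.325], [0.438, -0.369, -0.82], [-0.882, 0.001, -0.472]]
contact_force: [-0.8, -0.3, -0.2]
finger_gap: 1.002
```

```bash
python3 - <<'E'
from h import *
u=np.array([.370,.929]); n=np.array([.929,-.370])
for N in('wrist','top','scene','new'):
    im=grab('wrist') if N=='new' else dict(np.load(N+'.npz')); P=cloud(im)
    D=P[...,:2]-SC[:2]; a=D@u; b=D@n
    print(N)
    for a0 in range(-75,90,10):
        m=(abs(a-a0)<5)&(abs(b)>22)&(abs(b)<38)&(P[...,2]>8)&(P[...,2]<65)
        if m.sum()>3: print(a0,m.sum(),np.percentile(P[...,2][m],[50,95]).round(1),np.percentile(b[m],[2,98]).round(1))
E
```

```text
wrist
-25 370 [45.8 48.3] [-31.2  32. ]
-15 310 [46.3 48.2] [-31.6  32.4]
-5 360 [40.4 48.3] [-31.8  32. ]
5 341 [42.  48.3] [-31.4  32.2]
15 326 [45.6 48.2] [-31.7  32.4]
25 291 [45.7 48.5] [-31.9  32. ]
35 337 [38.3 48.2] [-31.4  32.3]
45 324 [39.9 48.1] [-31.7  31.9]
55 263 [42.4 48.2] [-31.9  32.1]
65 209 [37.4 44.5] [-31.5  31.9]
75 283 [24.7 39.7] [-31.5  32. ]
85 405 [13.7 35.9] [-31.2  31.7]
top
-25 9 [43.9 46.2] [-31.5  28.8]
-15 61 [32.1 49.6] [-32.1  31.9]
-5 50 [34.7 48.4] [-32.5  31.4]
5 46 [35.7 48.6] [-32.4  32.1]
15 47 [35.4 48. ] [-32.3  32. ]
25 46 [34.7 48.9] [-32.2  31.9]
35 52 [33.5 49.9] [-32.5  32.1]
45 46 [31.6 49.7] [-32.1  32.3]
55 48 [32.6 48.7] [-32.   31.5]
65 43 [34.4 45.3] [-32.1  31.9]
75 41 [29.9 41.6] [-32.7  31.8]
85 42 [23.8 39.6] [-32.   31.6]
scene
-25 152 [30.3 47.8] [-32.3  31.6]
-15 51 [41.3 47.4] [-32.4  30.4]
-5 69 [35.8 48.2] [-32.5  31.4]
5 90 [31.4 47.9] [-32.6  30.9]
15 74 [31.5 47.5] [-32.5  30.9]
25 73 [33.2 48. ] [-32.6  30.7]
35 73 [35.  47.4] [-32.6  32.2]
45 76 [30.2 48. ] [-32.5  30.5]
55 62 [32.3 46.8] [-32.5  31. ]
65 52 [28.3 44.2] [-32.7  29.8]
75 51 [26.3 38.9] [-32.6  31.2]
85 56 [18.6 35.7] [-32.7  30.8]
new
-25 413 [47.2 48.5] [-31.7  32.2]
-15 645 [41.7 48.2] [-31.5  32.1]
-5 671 [39.5 48.2] [-31.7  32.3]
5 642 [39.1 48.3] [-31.4  32.1]
15 605 [40.8 48.4] [-31.6  32.1]
25 578 [42.4 48.3] [-31.7  32.2]
35 591 [38.1 48.2] [-31.5  31.9]
45 578 [39.5 48.1] [-31.7  32.2]
55 496 [40.2 48. ] [-31.5  32.1]
65 383 [36.  44.7] [-31.5  31.9]
75 470 [26.7 39.6] [-31.5  31.9]
85 665 [13.7 35.8] [-31.2  31.5]
```

All views put the back wall 25 mm behind my assumed centre (the knob had biased the rectangle), so the grip centre is about (610.5,-71.6). I'll use that.

```bash
sed -i 's/^SC=.*/SC=np.array([610.6,-71.6,0]); SA=68.3/' h.py; python3 - <<'E'
from h import *
R=scoopR(SA); T=scoop_tcp(SC,SA); Q=Pl(); print(T); Q.to(T-55*R[:,0],R,2); Q.to(T,R,5); Q.show()
E
```

```text
[609.49075973 -74.38739771   9.        ]
[[1,0.007,0,-0.009,0,-0.1,0.1],[1,0.007,0.001,-0.009,0.1,-0.1,0.1],[1,0.011,0,0,0,0,0],[1,0.011,0,0,0,0,0],[1,0.011,0,0,0,0,0],[1,0.011,0,0,0,0,0],[1,0.011,0,0,0,0,0]]
```

play_rows(
  motion=[
    [1,0.007,0,-0.009,0,-0.1,0.1],
    [1,0.007,0.001,-0.009,0,-0.1,0.1],
    [1,0.011,0,0,0,0,0],
    [1,0.011,0,0,0,0,0],
    [1,0.011,0,0,0,0,0],
    [1,0.011,0,0,0,0,0],
    [1,0.011,0,0,0,0,0],
    [1,0,0,0,0,0,0],
  ],
)

```text
time_s: 5.32
position: [609.4, -77.5, 10.8]
orientation: [[0.176, 0.929, -0.327], [0.435, -0.371, -0.821], [-0.883, 0.002, -0.469]]
contact_force: [-0.5, -0.9, -0.5]
finger_gap: 0.997
```

play_rows(
  motion=[
    [0.5,0,0,0,0,0,0],
    [0.5,0,0,0,0,0,0],
    [0.0,0,0,0,0,0,0],
    [-1,0,0,0,0,0,0],
    [-1,0,0,0,0,0,0],
    [-1,0,0,0,0,0,0],
    [-1,0,0,0,0,0,0],
  ],
  squeeze=40,
)

```text
time_s: 6.2
position: [609.4, -78.3, 12.0]
orientation: [[0.177, 0.929, -0.327], [0.434, -0.371, -0.821], [-0.884, 0.004, -0.468]]
contact_force: [-3.6, -1.1, 6.2]
finger_gap: 0.743
```

play_rows(
  motion=[
    [-1,0,0,0,0,0,0],
    [-1,0,0,0,0,0,0],
    [-1,-0.009,0,-0.005,0,0,0],
    [-1,-0.013,0,-0.007,0,0,0],
    [-1,-0.018,0,-0.009,0,0,0],
    [-1,-0.018,0,-0.009,0,0,0],
    [-1,-0.018,0,-0.009,0,0,0],
    [-1,-0.018,0,-0.009,0,0,0],
    [-1,-0.009,0,-0.005,0,0,0],
    [-1,0,0,0,0,0,0],
  ],
  squeeze=110,
)

```text
time_s: 7.45
position: [609.1, -79.2, 128.3]
orientation: [[0.178, 0.929, -0.326], [0.433, -0.371, -0.821], [-0.883, 0.005, -0.468]]
contact_force: [-0.6, -0.4, -5.9]
finger_gap: 0.735
```

```bash
python3 - <<'E'
from h import *
o=bot.observe(); print(o['time_s'],o['position'],o['joints'].round(2),o['contact_force'],o['orientation'].round(3).tolist())
im=grab('wrist'); cv2.imwrite('pics/w2.png',im['pixels'])
E
```

```text
7.45 [609.14344806 -79.19279287 128.2754758 ] [ 0.13  0.64  0.31  1.83 -0.9   0.92  0.65] [-0.57435577 -0.44183561 -5.8690901 ] [[0.178, 0.929, -0.326], [0.433, -0.371, -0.821], [-0.883, 0.005, -0.468]]
```

View pics/w2.png

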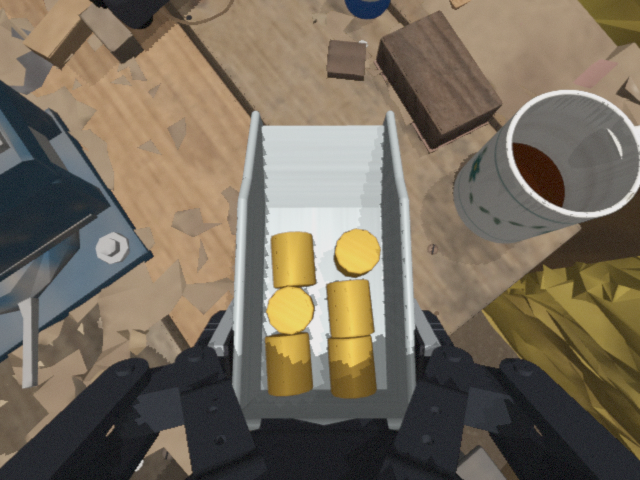

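```bash
python3 - <<'E'
from h import *
im=dict(np.load('wrist.npz')); P=cloud(im); o=bot.observe(); T=o['position']
a0=np.radians(68.3); u=np.array([np.cos(a0),np.sin(a0)]); n=np.array([u[1],-u[0]])
D=P-T; a=D[...,:2]@u; b=D[...,:2]@n; z=D[...,2]
ok=(im['z_map']>0)&(abs(b)<45)&(a>-80)&(a<120)&(z>-30)&(z<60)
for x in range(-50,110,10):
    m=ok&(abs(a-x)<5)
    w=m&(abs(b)>26)&(abs(b)<36); f=m&(abs(b)<22)
    if w.sum()>5: print(x,'wall',w.sum(),np.percentile(z[w],[50,90,97]).round(1),np.percentile(b[m&(z>-5)],[1,99]).round(1),'floor',np.percentile(z[f],[3,20,50]).round(1) if f.sum()>5 else '')
m=ok&(abs(b)<25); print('nose tip a',np.percentile(a[m&(z>-12)],[98,99.5,100]),)
for r in (115,120,124,126,128,132,140,160,180,200,215,225): print(r,D[r,320]@np.r_[u,0],z[r,320].round(1))
E
```

```text
-40 wall 653 [13.5 28.5 33.1] [-28.7  29.4] floor [-6.9  8.9 20.2]
-30 wall 1560 [15.2 35.2 36.2] [-44.6  44.6] floor [-9.3  5.1  9.4]
-20 wall 3229 [36.1 57.8 59.3] [-44.2  44.3] floor [-9.3  4.5  9.5]
-10 wall 3029 [35.5 43.9 51.1] [-44.   44.4] floor [-9.4  0.3  9.6]
0 wall 1940 [25.  36.2 36.7] [-42.6  43.2] floor [-9.1  7.  11.1]
10 wall 1746 [22.7 36.1 36.8] [-31.4  31.8] floor [-9.5 -8.   9.1]
20 wall 1655 [23.3 36.1 36.8] [-31.3  31.9] floor [-9.4 -3.8 10.4]
30 wall 1558 [24.  36.1 36.8] [-31.5  31.9] floor [-9.5 -8.2 10.3]
40 wall 1505 [21.2 35.8 36.4] [-31.8  32.2] floor [-9.9 -9.3 -8.8]
50 wall 1276 [15.9 31.1 32.5] [-31.7  32.1] floor [-9.7 -9.  -8.2]
60 wall 1087 [13.6 26.9 27.9] [-31.2  31.6] floor [-6.6 -5.3 -3.9]
70 wall 922 [12.3 23.6 24.4] [-30.9  31.3] floor [-1.9 -0.7  0.8]
80 wall 761 [10.7 20.  20.9] [-30.9  31.3] floor [2.7 4.  5.5]
90 wall 102 [16.3 17.4 17.8] [-31.7  31.8] floor [6.  6.5 7.1]
nose tip a [82.51242267 84.46233194 85.65631454]
115 167.76266667741822 -127.0
120 163.47988747734374 -127.9
124 160.16702436109358 -128.9
126 84.66930338198726 8.0
128 84.09187120581234 7.1
132 82.92087069766413 5.4
140 78.65305421785777 5.8
160 70.31324037114072 1.6
180 61.667711802969635 -2.5
200 52.8390465135793 -7.1
215 45.53717476701761 -8.7
225 40.33561227399344 -8.4
```

The scoop sits level in the grip. The nose is 85.5 mm ahead of the TCP and 7 mm above it, and the load reads about 5.9 N. The wrist view shows all six slugs inside the pan at rows 230–400. Next I plan the transit to above the mouth.

```bash
cat >> h.py <<'E'
TO=np.array([567,320.7,0]); TA=117.4
def nose(x,z,dip,y=0,az=TA):
    """TCP, R for the nose underside at tumbler-frame (x,y,z)"""
    N=TO+Ro.from_euler('z',TA,degrees=True).apply([x,y,z])
    return N+Ro.from_euler('ZY',[az,dip],degrees=True).apply([-85.5,0,-7]), scoopR(az,dip)
def press(dip,s=68,gap=0,lag=28):
    f=np.radians(dip-lag); return nose(-80+s*np.cos(f)+gap*np.sin(f),164-s*np.sin(f)+gap*np.cos(f),dip)
E
python3 - <<'E'
from h import *
Q=Pl(); Q.to(Q.p+[0,-8,125],scoopR(SA),6,-1); p,R=nose(-40,265,3); Q.to(p,R,13,-1); Q.to(*nose(-20,225,13),4,-1); Q.show(); print(p,Q.p)
E
```

```text
[[-1,-0.019,0.001,-0.009,0,0,0],[-1,-0.019,0,-0.008,0,0,-0.1],[-1,-0.019,0.001,-0.009,0,0,0],[-1,-0.019,0,-0.009,0,0.1,0],[-1,-0.019,0.001,-0.008,0,0,-0.1],[-1,-0.019,0,-0.009,0,0,0],[-1,0.009,-0.007,-0.019,-3.4,-0.2,-1.7],[-1,0.01,-0.006,-0.02,-3.4,-0.2,-1.7],[-1,0.01,-0.004,-0.021,-3.3,-0.3,-1.7],[-1,0.009,-0.003,-0.02,-3.4,-0.2,-1.7]]
[[-1,0.01,-0.001,-0.021,-3.4,-0.2,-1.6],[-1,0.01,0,-0.02,-3.4,-0.2,-1.7],[-1,0.009,0.001,-0.021,-3.3,-0.2,-1.7],[-1,0.01,0.003,-0.021,-3.4,-0.2,-1.7],[-1,0.009,0.005,-0.02,-3.4,-0.3,-1.7],[-1,0.009,0.006,-0.02,-3.4,-0.2,-1.7],[-1,0.008,0.008,-0.02,-3.4,-0.2,-1.7],[-1,0.009,0.009,-0.019,-3.3,-0.2,-1.7],[-1,0.008,0.01,-0.019,-3.4,-0.2,-1.6],[-1,0.008,0,-0.002,0,-2.5,0]]
[[-1,0.008,0,-0.002,0,-2.5,0],[-1,0.007,0,-0.003,0,-2.5,0],[-1,0.008,0,-0.003,0,-2.5,0]]
[624.86974415 209.05794607 262.48431752] [615.38300641 227.56740763 237.02511806]
```

play_rows(
  motion=[
    [-1,-0.019,0,-0.009,0,0,0],
    [-1,-0.019,0,-0.008,0,0,-0.1],
    [-1,-0.019,0.001,-0.009,0,0,0],
    [-1,-0.019,0,-0.009,0,0.1,0],
    [-1,-0.019,0.001,-0.008,0,0,-0.1],
    [-1,-0.019,0,-0.009,0,0,0],
    [-1,0.009,-0.007,-0.019,-3.4,-0.2,-1.7],
    [-1,0.01,-0.006,-0.02,-3.4,-0.2,-1.7],
    [-1,0.01,-0.004,-0.021,-3.3,-0.3,-1.7],
    [-1,0.009,-0.003,-0.02,-3.4,-0.2,-1.7],
  ],
)

```text
time_s: 8.75
position: [612.7, 6.5, 255.6]
orientation: [[0.053, 0.994, -0.095], [0.452, -0.109, -0.885], [-0.89, 0.004, -0.455]]
contact_force: [-0.1, -0.6, -4.9]
finger_gap: 0.728
```

play_rows(
  motion=[
    [-1,0.01,-0.001,-0.021,-3.4,-0.2,-1.6],
    [-1,0.01,0,-0.02,-3.4,-0.2,-1.7],
    [-1,0.009,0.001,-0.021,-3.3,-0.2,-1.7],
    [-1,0.01,0.003,-0.021,-3.4,-0.2,-1.7],
    [-1,0.009,0.005,-0.02,-3.4,-0.3,-1.7],
    [-1,0.009,0.006,-0.02,-3.4,-0.2,-1.7],
    [-1,0.008,0.008,-0.02,-3.4,-0.2,-1.7],
    [-1,0.009,0.009,-0.019,-3.3,-0.2,-1.7],
    [-1,0.008,0.01,-0.019,-3.4,-0.2,-1.6],
    [-1,0,0,0,0,0,0],
  ],
)

```text
time_s: 10.0
position: [623.6, 213.5, 262.1]
orientation: [[-0.197, 0.885, 0.422], [0.376, 0.466, -0.801], [-0.905, 0.001, -0.425]]
contact_force: [-0.5, -0.3, -5.0]
finger_gap: 0.731
```

```bash
python3 - <<'E'
from h import *
o=bot.observe(); print(o['time_s'],o['position'],o['joints'].round(2),o['contact_force'])
ux=np.array([np.cos(np.radians(TA)),np.sin(np.radians(TA))]); uy=np.array([-ux[1],ux[0]])
def rect(P,zmin,zmax):
    D=P[...,:2]-TO[:2]; a=D@ux; b=D@uy; z=P[...,2]
    for x in (-60,-40,-20,0,20):
        m=(abs(a-x)<4)&(abs(b)<70)&(z>zmin)&(z<zmax); 
        m1=m&(z>164+(x+80)*.268-9)&(abs(b)>40)
        if m1.sum()>5: print(x,m1.sum(),'y edges',np.percentile(b[m1],[2,50,98]).round(1),np.percentile(z[m1],[50,95]).round(1))
im=grab('wrist'); P=cloud(im); rect(P,150,205); cv2.imwrite('pics/w3.png',im['pixels'])
print('orig top'); rect(cloud(dict(np.load('top.npz'))),150,205); print('scene'); rect(cloud(dict(np.load('scene.npz'))),150,205)
E
```

```text
10.0 [623.56772427 213.53505323 262.06373445] [-0.28  0.62  0.19  1.37 -0.53  1.36  0.53] [-0.49376846 -0.3134306  -5.01827896]
0 46 y edges [-40.8  42.7  53.9] [187.8 189.2]
20 455 y edges [-49.   42.2  52.8] [193.2 195.5]
orig top
-60 36 y edges [-50.4  41.2  51.2] [170.8 173.6]
-40 39 y edges [-50.1 -40.   51.3] [176.  179.3]
-20 40 y edges [-50.6 -41.1  51.3] [181.8 185.2]
0 41 y edges [-50.1 -40.1  51.5] [186.8 190.1]
20 39 y edges [-50.   40.8  51.5] [192.9 197. ]
scene
-60 40 y edges [-49.1  45.4  53.7] [169.5 172.2]
-40 36 y edges [-47.4  47.9  53.2] [175.4 178.2]
-20 40 y edges [-48.   45.6  53.5] [180.3 182.7]
0 36 y edges [-48.2  43.4  53.6] [185.9 188.4]
20 43 y edges [-48.7  43.3  54.1] [191.  194.5]
```

View pics/w3.png

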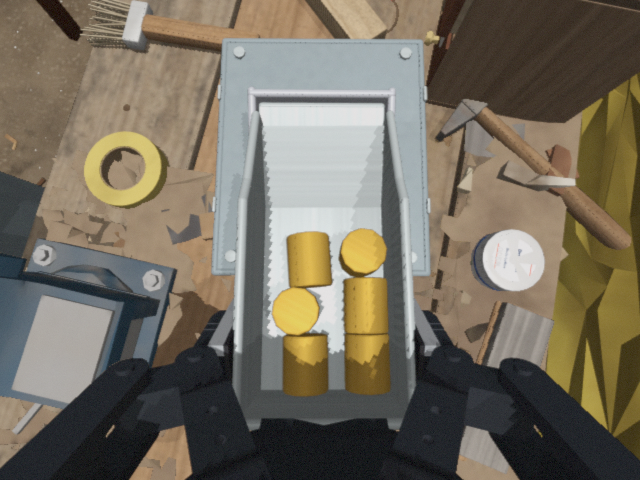

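The wrist view confirms the alignment. The mouth's far rim, at columns 250–393 and row 95, is centred on the scoop (255–387), and the slugs are all in. Now I plan the approach and the press.

```bash
sed -i 's/^TO=.*/TO=np.array([566,320.2,0]); TA=117.4/' h.py; python3 - <<'E'
from h import *
Q=Pl(); Q.to(*nose(-20,220,13),5,-1); Q.to(*press(13,gap=8),4,-1); 
Q.to(*press(13),1,-1)
for d in range(16,44,3): Q.to(*press(d),1,-1)
Q.show(); print(Q.p,press(43)[0])
E
```

```text
[[-1,0.007,0,-0.001,0,-2.0,0.0],[-1,0.007,0,-0.001,0.1,-2.0,0.0],[-1,0.007,-0.001,-0.001,0,-2.0,0.0],[-1,0.006,0,-0.002,0,-2.0,0.0],[-1,0.007,0,-0.001,0.1,-2.1,0.0],[-1,0.008,0,0.001,0,0,0.0],[-1,0.007,0,0.001,0,0,0.0],[-1,0.008,0,0.001,0,0,0.0],[-1,0.008,0,0.001,0,0,0.0],[-1,0.008,0,0,0,0,0.0]]
[[-1,-0.001,0,-0.002,0,-3.0,0.0],[-1,0,0,-0.002,0,-3.0,0.0],[-1,-0.001,0,-0.001,0,-3.0,0.0],[-1,0,0,-0.002,0,-3.0,0.0],[-1,-0.001,0,-0.002,0,-3.0,0.0],[-1,0,0,-0.002,0,-3.0,0.0],[-1,-0.001,0,-0.002,0,-3.0,0.0],[-1,0,0,-0.001,0,-3.0,0.1],[-1,-0.001,0,-0.002,0,-3.0,0],[-1,0,0,-0.002,0,-3.0,0]]
[603.78019015 247.7822606  199.11214089] [603.56232275 247.73493344 199.59168881]
```

play_rows(
  motion=[
    [-1,0.007,0,-0.001,0,-2,0],
    [-1,0.007,0,-0.001,0.1,-2,0],
    [-1,0.007,-0.001,-0.001,0,-2,0],
    [-1,0.006,0,-0.002,0,-2,0],
    [-1,0.007,0,-0.001,0,-2,0],
    [-1,0.008,0,0.001,0,0,0],
    [-1,0.007,0,0.001,0,0,0],
    [-1,0.008,0,0.001,0,0,0],
    [-1,0.008,0,0.001,0,0,0],
    [-1,0.008,0,0,0,0,0],
  ],
)

```text
time_s: 11.3
position: [612.5, 229.7, 193.7]
orientation: [[-0.118, 0.889, 0.442], [0.23, 0.457, -0.859], [-0.966, -0.0, -0.259]]
contact_force: [-0.5, -5.1, 1.9]
finger_gap: 0.731
```

play_rows(
  motion=[
    [-1,-0.001,0,-0.002,0,-3,0],
    [-1,0,0,-0.002,0,-3,0],
    [-1,-0.001,0,-0.001,0,-3,0],
    [-1,0,0,-0.002,0,-3,0],
    [-1,-0.001,0,-0.002,0,-3,0],
    [-1,0,0,-0.002,0,-3,0],
    [-1,-0.001,0,-0.002,0,-3,0],
    [-1,0,0,0,0,0,0],
  ],
)

```text
time_s: 12.3
position: [606.1, 243.6, 199.6]
orientation: [[0.048, 0.888, 0.458], [-0.091, 0.46, -0.883], [-0.995, 0.001, 0.103]]
contact_force: [-0.5, 4.5, -0.3]
finger_gap: 0.734
```

```bash
python3 - <<'E'
from h import *
o=bot.observe(); print(o['time_s'],o['position'],o['joints'].round(2),o['contact_force'],o['orientation'].round(3).tolist(),press(34)[0])
im=grab('scene'); w=grab('wrist')
a=cv2.resize(im['pixels'][100:290,200:400],(420,400)); b=cv2.resize(w['pixels'],(380,400)); cv2.imwrite('pics/s4.png',np.hstack([a,b]))
E
```

```text
12.3 [606.13256756 243.6376872  199.64491597] [-0.76  0.6   0.42  1.56 -0.15  1.02  0.15] [-0.46932082  4.46829959 -0.28883349] [[0.048, 0.888, 0.458], [-0.091, 0.46, -0.883], [-0.995, 0.001, 0.103]] [606.11541915 242.80951118 198.89979474]
```

View pics/s4.png

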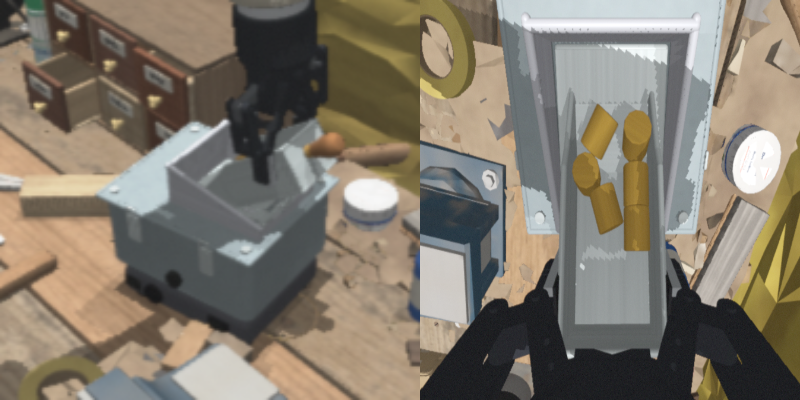

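The flap is pressed open about 20° by the nose, and all six slugs sit on the ramp over the mouth (right panel, rows 105–250). I'm continuing the press and dip to 70°.

```bash
python3 - <<'E'
from h import *
Q=Pl()
for d in list(range(37,71,3))+[71]: Q.to(*press(d),1,-1)
Q.show(); print(Q.p,press(71)[0])
E
```

```text
[[-1,0,0,-0.001,-0.1,-3.2,-0.1],[-1,0,0,-0.002,0,-3.0,0.0],[-1,-0.001,0,-0.002,0,-3.0,0.0],[-1,0,0,-0.002,0,-3.0,0.0],[-1,-0.001,0,-0.002,0,-3.0,0.0],[-1,0,0,-0.001,0,-3.0,0.0],[-1,-0.001,0,-0.002,0,-3.0,0.0],[-1,0,0,-0.002,0,-3.0,0.0],[-1,-0.001,0,-0.002,0,-3.0,0.0],[-1,0,0,-0.001,0,-3.0,0.0]]
[[-1,-0.001,0,-0.002,0,-3.0,0.0],[-1,0,0,-0.002,0,-3.0,0.0],[-1,-0.001,0,-0.001,0.1,-1.0,0.0]]
[595.83893588 263.33126088 196.18564316] [595.78535214 262.73823066 196.18697265]
```

play_rows(
  motion=[
    [-1,0,0,-0.001,-0.1,-3.2,-0.1],
    [-1,0,0,-0.002,0,-3,0],
    [-1,-0.001,0,-0.002,0,-3,0],
    [-1,0,0,-0.002,0,-3,0],
    [-1,-0.001,0,-0.002,0,-3,0],
    [-1,0,0,-0.001,0,-3,0],
    [-1,-0.001,0,-0.002,0,-3,0],
    [-1,0,0,-0.002,0,-3,0],
    [-1,-0.001,0,-0.002,0,-3,0],
    [-1,0,0,-0.001,0,-3,0],
  ],
)

```text
time_s: 13.65
position: [599.2, 256.7, 198.6]
orientation: [[0.271, 0.889, 0.37], [-0.525, 0.459, -0.717], [-0.807, -0.0, 0.59]]
contact_force: [-5.3, 2.9, 10.1]
finger_gap: 0.735
```

play_rows(
  motion=[
    [-1,-0.001,0,-0.002,0,-3,0],
    [-1,0,0,-0.002,0,-3,0],
    [-1,-0.001,0,-0.001,0,-1,0],
    [-1,0,0,0,0,0,0],
    [-1,0,0,0,0,0,0],
    [-1,0,0,0,0,0,0],
    [-1,0,0,0,0,0,0],
  ],
)

```text
time_s: 14.52
position: [596.6, 262.7, 196.0]
orientation: [[0.313, 0.888, 0.337], [-0.606, 0.46, -0.649], [-0.731, -0.001, 0.682]]
contact_force: [-4.9, 6.8, 6.3]
finger_gap: 0.735
```

```bash
python3 - <<'E'
from h import *
o=bot.observe(); print(o['time_s'],o['position'],o['joints'].round(2),o['contact_force'],o['orientation'].round(3).tolist())
im=grab('top'); w=grab('wrist')
a=cv2.resize(im['pixels'][170:310,200:340],(400,400)); b=cv2.resize(w['pixels'],(400,400)); cv2.imwrite('pics/s5.png',np.hstack([a,b]))
E
```

```text
14.525 [596.59102301 262.71836691 196.0490949 ] [-1.24  0.84  0.74  1.58  0.25  1.04 -0.31] [-4.93421659  6.77036773  6.33142345] [[0.313, 0.888, 0.337], [-0.606, 0.46, -0.649], [-0.731, -0.001, 0.682]]
```

View pics/s5.png

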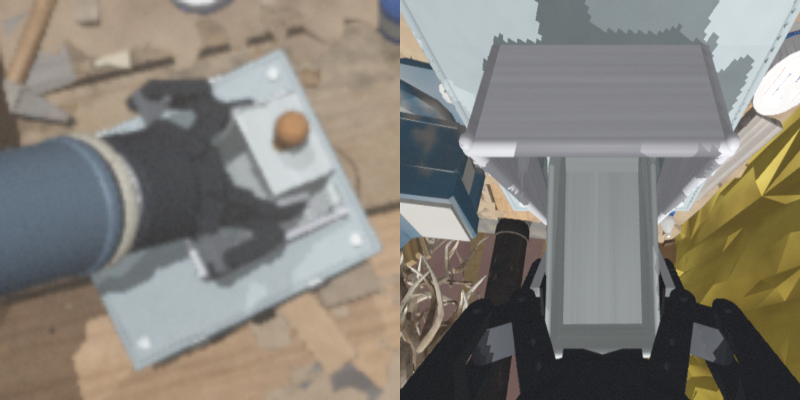

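The wrist view shows the pan's rear floor empty, with the nose hidden behind the far rim. I'll do a small extra dip and shake, then back out along the same path to dip 34° and check.

play_rows(
  motion=[
    [-1,-0.001,0,-0.001,0,-3,0],
    [-1,0,0,0,0,3,0],
    [-1,0,0,0,0,-3,0],
    [-1,0,0,0,0,0,0],
    [-1,0,0,0,0,0,0],
    [-1,0,0,0.001,0,3,0],
    [-1,0,0,0.002,0,3,0],
    [-1,0.001,0,0.002,0,3,0],
    [-1,0,0,0.001,0,3,0],
    [-1,0.001,0,0.002,0,3,0],
  ],
)

```text
time_s: 15.88
position: [599.2, 257.1, 199.3]
orientation: [[0.236, 0.888, 0.395], [-0.457, 0.46, -0.761], [-0.858, -0.001, 0.514]]
contact_force: [-1.1, 4.3, 0.4]
finger_gap: 0.733
```

play_rows(
  motion=[
    [-1,0,0,0.002,0,3,0],
    [-1,0.001,0,0.002,0,3,0],
    [-1,0,0,0.001,0,3,0],
    [-1,0.001,0,0.002,0,3,0],
    [-1,0,0,0.002,0,3,0],
    [-1,0.001,0,0.002,0,3,0],
    [-1,0,0,0.002,0,3,0],
  ],
)

```text
time_s: 16.75
position: [605.1, 244.0, 201.8]
orientation: [[0.078, 0.889, 0.452], [-0.155, 0.459, -0.875], [-0.985, -0.002, 0.174]]
contact_force: [0.1, 3.0, 1.4]
finger_gap: 0.734
```

```bash
python3 - <<'E'
from h import *
o=bot.observe(); print(o['time_s'],o['position'],o['contact_force'],o['orientation'].round(3).tolist())
w=grab('wrist'); s=grab('scene'); cv2.imwrite('pics/s6.png',np.hstack([cv2.resize(w['pixels'],(400,400)),cv2.resize(s['pixels'][100:290,200:400],(400,400))]))
Q=Pl(); t=np.degrees(np.arctan2(-o['orientation'][2,2],-o['orientation'][2,0])); d=28-t; print('dip',d)
while d>18: d-=4; Q.to(*press(d,gap=1),1,-1)
Q.to(*nose(-22,235,10),4,-1); Q.show()
E
```

```text
16.75 [605.08666425 244.02724955 201.82509099] [0.08947407 2.95652986 1.4022078 ] [[0.078, 0.889, 0.452], [-0.155, 0.459, -0.875], [-0.985, -0.002, 0.174]]
dip 37.99677222730437
[[-1,0.002,0.001,-0.002,-0.3,4.1,0.1],[-1,0.001,0,0.003,0,4.0,0.0],[-1,0.001,0,0.002,0,4.0,0.0],[-1,0.001,0,0.003,0,4.0,0.0],[-1,0.001,0,0.002,0,4.0,0.0],[-1,-0.012,0,0.001,0,2.0,0.0],[-1,-0.012,0,0,0,2.0,0.0],[-1,-0.012,0,0,0,2.0,0.0],[-1,-0.012,0,-0.001,0,2.0,0.0]]
```

View pics/s6.png

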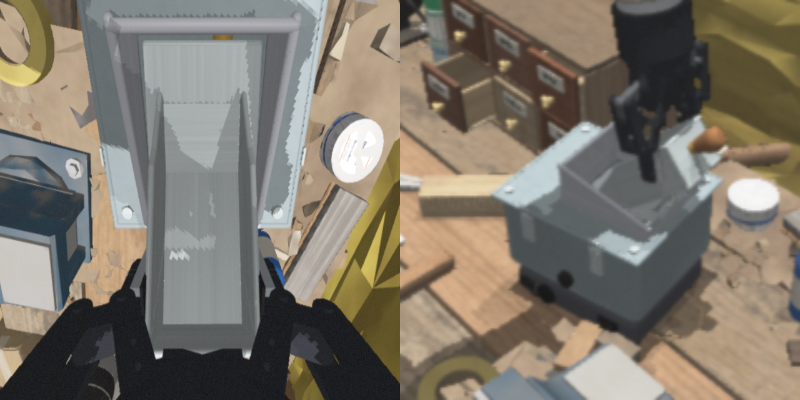

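The scoop is empty. A sliver of brass shows at (222,37) beyond the flap tip, so I'll check its height before letting the flap close.

```bash
python3 - <<'E'
from h import *
im=dict(np.load('wrist.npz')); P=cloud(im); hsv=cv2.cvtColor(im['pixels'],cv2.COLOR_BGR2HSV)
m=(hsv[...,0]>14)&(hsv[...,0]<30)&(hsv[...,1]>140); m[70:]=0; m[:,:300]=0;m[:,420:]=0
y,x=np.where(m); print(m.sum(),x.min(),x.max(),y.min(),y.max())
D=(P-TO); c,s=np.cos(np.radians(TA)),np.sin(np.radians(TA))
T=np.stack([D[...,0]*c+D[...,1]*s,-D[...,0]*s+D[...,1]*c,D[...,2]],-1)
q=T[m]; print(np.percentile(q,[5,50,95],axis=0).round(1))
for r in range(20,60,4): print(r,T[r,355].round(0),im['pixels'][r,355])
E
```

```text
123 341 371 42 46
[[ 20.2 -27.2  78.2]
 [ 21.2 -18.5  82.4]
 [ 21.8 -10.4  84.6]]
20 [ 25.  -9. 192.] [128 120 118]
24 [ 24.  -9. 196.] [168 165 164]
28 [ 23.  -9. 195.] [185 180 179]
32 [ 22.  -9. 195.] [169 165 162]
36 [ 21.  -9. 195.] [151 146 145]
40 [ 21. -12. 165.] [109 105 105]
44 [ 21. -18.  84.] [ 51 113 143]
48 [ 18. -13. 145.] [133 136 135]
52 [ 17. -13. 146.] [179 179 172]
56 [ 15. -13. 146.] [174 174 168]
```

The brass lies at z≈82, on the tub floor, so it is free of the flap. Drawing the scoop out now.

play_rows(
  motion=[
    [-1,0.002,0.001,-0.002,-0.3,4.1,0.1],
    [-1,0.001,0,0.003,0,4,0],
    [-1,0.001,0,0.002,0,4,0],
    [-1,0.001,0,0.003,0,4,0],
    [-1,0.001,0,0.002,0,4,0],
    [-1,-0.012,0,0.001,0,2,0],
    [-1,-0.012,0,0,0,2,0],
    [-1,-0.012,0,0,0,2,0],
    [-1,-0.012,0,-0.001,0,2,0],
  ],
)

```text
time_s: 17.98
position: [614.1, 226.7, 241.3]
orientation: [[-0.146, 0.886, 0.44], [0.271, 0.464, -0.844], [-0.952, -0.004, -0.307]]
contact_force: [-0.6, 0.4, -1.3]
finger_gap: 0.735
```

```bash
python3 - <<'E'
from h import *
o=bot.observe(); print(o['time_s'],o['position'],o['contact_force'],o['orientation'].round(3).tolist())
R=scoopR(SA)
# original TCP at release was about (609.4,-78.3,12)
Q=Pl(); a=nose(-60,275,2); Q.to(*a,3,-1); Q.to([609.4,-85,255],R,13,-1); Q.to([609.4,-80,60],R,9,-1); Q.show(); print(Q.p,Q.R.round(3).tolist())
E
```

```text
17.975 [614.12094475 226.65037023 241.32527971] [-0.57546443  0.39632072 -1.32732237] [[-0.146, 0.886, 0.44], [0.271, 0.464, -0.844], [-0.952, -0.004, -0.307]]
[[-1,-0.014,0,0.01,0,2.7,0.1],[-1,-0.014,0,0.009,0.1,2.7,0.1],[-1,-0.014,0,0.008,0,2.7,0.1],[-1,-0.007,-0.011,0.017,3.4,0.1,1.7],[-1,-0.007,-0.011,0.017,3.3,0.2,1.7],[-1,-0.007,-0.008,0.018,3.4,0.1,1.7],[-1,-0.008,-0.008,0.018,3.4,0.2,1.8],[-1,-0.008,-0.006,0.019,3.3,0.1,1.7],[-1,-0.008,-0.005,0.019,3.4,0.2,1.7],[-1,-0.009,-0.004,0.02,3.4,0.1,1.7]]
[[-1,-0.008,-0.002,0.019,3.3,0.2,1.7],[-1,-0.009,-0.001,0.02,3.4,0.1,1.7],[-1,-0.009,0.001,0.019,3.4,0.1,1.8],[-1,-0.008,0.002,0.019,3.3,0.2,1.7],[-1,-0.009,0.003,0.02,3.4,0.1,1.7],[-1,-0.009,0.005,0.019,3.4,0.2,1.7],[-1,0.019,0,0.01,0,0,0.0],[-1,0.02,0,0.009,0,0,0.0],[-1,0.019,-0.001,0.01,0,0,0.0],[-1,0.02,0,0.01,0,0,0.0]]
[[-1,0.019,0,0.009,0,0,0.0],[-1,0.019,0,0.01,0,0,0.0],[-1,0.02,0,0.01,0,0,0.0],[-1,0.019,0,0.009,0,0,0.0],[-1,0.02,-0.001,0.01,0,0,0.0]]
[609.0830693  -79.59749826  59.6805807 ] [[0.174, 0.929, -0.327], [0.437, -0.37, -0.82], [-0.883, -0.0, -0.47]]
```

play_rows(
  motion=[
    [-1,-0.014,0,0.01,0,2.7,0.1],
    [-1,-0.014,0,0.009,0.1,2.7,0.1],
    [-1,-0.014,0,0.008,0,2.7,0.1],
    [-1,-0.007,-0.011,0.017,3.4,0.1,1.7],
    [-1,-0.007,-0.011,0.017,3.3,0.2,1.7],
    [-1,-0.007,-0.008,0.018,3.4,0.1,1.7],
    [-1,-0.008,-0.008,0.018,3.4,0.2,1.8],
    [-1,-0.008,-0.006,0.019,3.3,0.1,1.7],
    [-1,-0.008,-0.005,0.019,3.4,0.2,1.7],
    [-1,-0.009,-0.004,0.02,3.4,0.1,1.7],
  ],
)

```text
time_s: 19.23
position: [620.4, 42.1, 262.8]
orientation: [[-0.001, 1.0, 0.014], [0.457, 0.013, -0.889], [-0.89, 0.006, -0.457]]
contact_force: [-0.7, 0.1, -2.0]
finger_gap: 0.731
```

play_rows(
  motion=[
    [-1,-0.008,-0.002,0.019,3.3,0.2,1.7],
    [-1,-0.009,-0.001,0.02,3.4,0.1,1.7],
    [-1,-0.009,0.001,0.019,3.4,0.1,1.8],
    [-1,-0.008,0.002,0.019,3.3,0.2,1.7],
    [-1,-0.009,0.003,0.02,3.4,0.1,1.7],
    [-1,-0.009,0.005,0.019,3.4,0.2,1.7],
    [-1,0.019,0,0.01,0,0,0],
    [-1,0.02,0,0.009,0,0,0],
    [-1,0.019,-0.001,0.01,0,0,0],
    [-1,0.02,0,0.01,0,0,0],
  ],
)

```text
time_s: 20.48
position: [609.7, -80.9, 166.3]
orientation: [[0.175, 0.929, -0.325], [0.439, -0.369, -0.819], [-0.881, 0.001, -0.472]]
contact_force: [1.4, -0.5, -1.9]
finger_gap: 0.736
```

play_rows(
  motion=[
    [-1,0.019,0,0.009,0,0,0],
    [-1,0.019,0,0.01,0,0,0],
    [-1,0.02,0,0.01,0,0,0],
    [-1,0.014,0,0.007,0,0,0],
    [-1,0,0,0,0,0,0],
  ],
)

```text
time_s: 21.1
position: [610.2, -79.1, 86.2]
orientation: [[0.174, 0.929, -0.326], [0.439, -0.37, -0.819], [-0.881, -0.001, -0.472]]
contact_force: [-0.6, 0.1, -1.5]
finger_gap: 0.728
```

```bash
python3 - <<'E'
from h import *
o=bot.observe(); print(o['time_s'],o['position'],o['contact_force'],o['orientation'].round(3).tolist())
w=grab('wrist'); P=cloud(w); T=o['position']; cv2.imwrite('pics/w7.png',w['pixels'])
a0=np.radians(68.3); u=np.array([np.cos(a0),np.sin(a0)]); n=np.array([u[1],-u[0]])
D=P-T; a=D[...,:2]@u; b=D[...,:2]@n; z=D[...,2]
for x in range(10,100,10):
    m=(abs(a-x)<5)&(abs(b)>27)&(abs(b)<35)&(z>-30)&(z<60); f=(abs(a-x)<5)&(abs(b)<22)&(z>-30)&(z<60)
    print(x,np.percentile(z[m],[90,97]).round(1),np.percentile(z[f],[5,50]).round(1))
R=scoopR(SA); Q=Pl(); Q.to([609.4,-78.3,22],R,4,-1); Q.to([609.4,-78.3,12],R,4,-1); Q.show()
E
```

```text
21.1 [610.22682397 -79.05798117  86.2318186 ] [-0.6080619   0.07721045 -1.5298845 ] [[0.174, 0.929, -0.326], [0.439, -0.37, -0.819], [-0.881, -0.001, -0.472]]
10 [35.4 35.9] [-10.5  -9.4]
20 [35.5 36.2] [-10.5  -9.4]
30 [35.5 36.1] [-10.5  -9.4]
40 [35.3 35.8] [-10.3  -9.3]
50 [30.5 31.9] [-10.1  -8.8]
60 [26.6 27.4] [-6.9 -4.4]
70 [23.1 24. ] [-2.2  0.3]
80 [19.7 20.4] [2.5 5. ]
90 [17.2 17.4] [5.9 6.6]
[[-1,0.014,0,0.008,0,0,0],[-1,0.015,-0.001,0.007,0,-0.1,0],[-1,0.014,0,0.008,0,0,0],[-1,0.015,-0.001,0.007,0,-0.1,0],[-1,0.002,0,0.001,0,0,0],[-1,0.002,0,0.002,0,0,0],[-1,0.002,0,0.001,0,0,0],[-1,0.003,0,0.001,0,0,0]]
```

play_rows(
  motion=[
    [-1,0.014,0,0.008,0,0,0],
    [-1,0.015,-0.001,0.007,0,-0.1,0],
    [-1,0.014,0,0.008,0,0,0],
    [-1,0.013,0,0.006,0,0,0],
    [-1,0.002,0,0.001,0,0,0],
    [-1,0.002,0,0.001,0,0,0],
    [-1,0.002,0,0.001,0,0,0],
    [-1,0,0,0,0,0,0],
  ],
  squeeze=60,
)

```text
time_s: 22.15
position: [610.5, -78.1, 18.1]
orientation: [[0.176, 0.929, -0.325], [0.437, -0.37, -0.82], [-0.882, 0.002, -0.471]]
contact_force: [0.8, 0.3, -2.0]
finger_gap: 0.741
```

play_rows(
  motion=[
    [-1,0.002,0,0.001,0,0,0],
    [-1,0.002,0,0.001,0,0,0],
    [-1,0,0,0,0,0,0],
    [-1,0,0,0,0,0,0],
  ],
  squeeze=40,
)

```text
time_s: 22.65
position: [610.4, -78.0, 13.3]
orientation: [[0.175, 0.929, -0.325], [0.437, -0.37, -0.82], [-0.882, 0.001, -0.471]]
contact_force: [0.4, -0.3, -2.0]
finger_gap: 0.733
```

play_rows(
  motion=[
    [-1,0.001,0,0.001,0,0,0],
    [-1,0.001,0,0.001,0,0,0],
    [-1,0,0,0,0,0,0],
  ],
)

```text
time_s: 23.02
position: [610.4, -78.1, 12.4]
orientation: [[0.177, 0.929, -0.324], [0.439, -0.369, -0.819], [-0.881, 0.002, -0.473]]
contact_force: [-4.6, 0.8, 14.1]
finger_gap: 0.734
```

It's on the bench. I'll open gently, then withdraw along the fingers.

play_rows(
  motion=[
    [0.6,0,0,0,0,0,0],
    [0.8,0,0,0,0,0,0],
    [1,0,0,0,0,0,0],
    [1,0,0,0,0,0,0],
    [1,0,0,0,0,0,0],
  ],
)

```text
time_s: 23.65
position: [610.0, -78.7, 10.6]
orientation: [[0.175, 0.929, -0.325], [0.437, -0.37, -0.82], [-0.882, 0.001, -0.471]]
contact_force: [-0.6, -0.5, 0.2]
finger_gap: 1.003
```

play_rows(
  motion=[
    [1,-0.01,0,0,0,0,0],
    [1,-0.02,0,0,0,0,0],
    [1,-0.025,0,0,0,0,0],
    [1,-0.03,0,0,0,0,0],
    [1,-0.03,0,0,0,0,0],
    [1,-0.03,0,0,0,0,0],
    [1,-0.03,0,0,0,0,0],
    [1,-0.02,0,0,0,0,0],
    [1,0,0,0,0,0,0],
    [1,0,0,0,0,0,0],
  ],
)

```text
time_s: 24.9
position: [575.6, -163.6, 182.6]
orientation: [[0.175, 0.929, -0.325], [0.437, -0.369, -0.82], [-0.882, 0.001, -0.471]]
contact_force: [0.0, 0.0, 0.7]
finger_gap: 1.003
```

```bash
python3 - <<'E'
from h import *
o=bot.observe(); print(o['time_s'],o['position'],o['contact_force'],o['finger_gap'])
t0=dict(np.load('top.npz'))
t=grab('top'); s=grab('scene'); cv2.imwrite('pics/f.png',np.hstack([cv2.resize(t['pixels'][90:390,150:550],(400,300)),cv2.resize(s['pixels'][130:410,150:530],(400,300))]))
P=cloud(t); D=P-TO; c,sn=np.cos(np.radians(TA)),np.sin(np.radians(TA)); a=D[...,0]*c+D[...,1]*sn; b=-D[...,0]*sn+D[...,1]*c
for x in (-60,-40,-20,0,15):
    m=(abs(a-x)<5)&(abs(b)<38); print(x,np.median(P[...,2][m]).round(1),'nominal',round(164+(x+80)*.268,1))
E
```

```text
24.9 [ 575.60287165 -163.57660512  182.62412747] [0.03086166 0.02718992 0.69874223] 1.0028876603824333
-60 170.9 nominal 169.4
-40 176.2 nominal 174.7
-20 181.5 nominal 180.1
0 186.9 nominal 185.4
15 190.5 nominal 189.5
```

View pics/f.png

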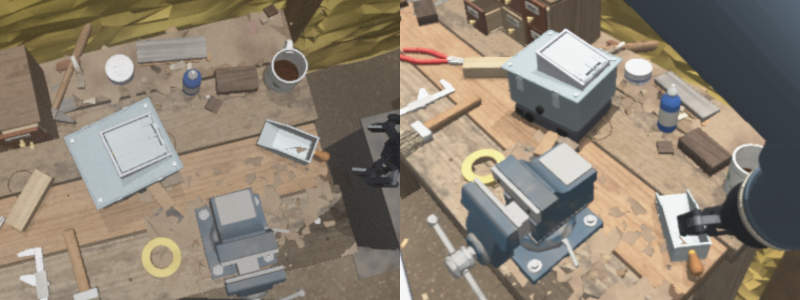

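The flap is shut, on its nominal plane to within 2 mm. The scoop stands upright and empty at (287,142) in the left panel, no slugs lie on the bench, and the bystanders are where they were. Handing in.

```bash
python3 -c "
from station import bot
print(bot.finish_job())"
```

```text
the job is handed in; nothing more can be done
None
```

The tumbler is loaded and the job was handed in at about 25 s of the 54 s allowed. I gripped the scoop, pressed the flap open with its nose and tipped it in to about 71°, with a short shake to 74°. I then drew it out along the same path and stood it back level where it came from.

**Last checks:**
- **Scoop:** the pan looked empty after the pour and again once it was standing on the bench.
- **Flap:** it reads 1–1.5 mm above its nominal closed plane along its whole length, which is within the camera calibration, so I take it as shut.
- **Spills and bystanders:** no slugs show on the bench, and by eye the other things are where they were in the last top and scene views.
- **Forces:** the highest wrist force I saw was about 15 N, when setting the scoop down.

**Not confirmed:** I did not count the six slugs inside the closed tub. I saw brass once, at 82 mm above the bench inside the tub. The rest follows from the empty pan and no slugs being visible outside.

**One early error:** the knob had thrown my first estimate of the scoop's position off by 23 mm. The wrist camera showed this and I corrected it before gripping.

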